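Try a depth gauge in the sawn slot of a carved stone slab

TASK

Take the flat depth gauge out of its wooden block and slide its blade into the slot sawn in the sloping stone slab, keeping hold of it until it is fully home with its crossbar flat on the stone. Then let go and leave it standing in the slot, so that the sculptor can check the slot against it; leave the chisel, brush and tin where they are.

Things in the scene. Friction and masses are not known exactly. Their poses are not given: they have to be found in the camera images.
- gauge: Depth gauge, about 0.25 kg: flat steel blade, steel crossbar above it, flat wooden handle on top. Origin: middle of the crossbar's underside; z from blade to handle, x along the blade's width, y across its thickness (a half turn about z makes no difference). Crossbar 60 (x) by 26 (y) by 12 mm high. It starts upright in its wooden block, the crossbar resting on the block's top.
- gauge_grip (a point): Where to grip the gauge: middle of its handle, 48 mm above the gauge's origin. The handle is 30 mm (x) by 18 mm (y), from 12 to 85 mm above the origin; grip across the 18 mm.
- gauge_tip (a point): Middle of the blade's end, 50 mm below the gauge's origin. The blade is 36 mm wide (x), 6 mm thick (y), straight, its end rounded across the thickness (radius 3 mm). With the gauge home, this point lies at z = -50 mm of the board, the gauge's z along the board's z and its x along the board's x (either way round).
- board: Fixed sloping easel with a white stone slab (220 x 240 x 70 mm; neither can move). Origin in the stone's flat upper face, midway across the easel; x down the slope (away from the robot), y level across it, z straight out of the face, 28 degrees from vertical, leaning away from the robot. The face is flat at z = 0 for |x| < 100, |y| < 40 mm.
- slot_about (a point): Roughly the slot: the board's origin, in the stone's face. The slot is 44 mm long along the board's x, centred on x = 0, 9 mm wide along y, square-edged, straight in along -z, 70 mm deep. The slot's middle lies anywhere from y = -12 to +12 mm of the board; this offset is not given, it must be felt with the blade's end on the face, or seen.
- gauge_rack: The fixed wooden block that holds the gauge, 100 (x) by 70 (y) by 65 mm high, with a slot 40 by 9 mm, 58 mm deep, in its top; origin mid underside. It stands to the left or the right of the easel; a block of the same size on the other side holds the chisel.
- chisel: Bystander: stone chisel, 165 mm, with a round waisted dark wooden handle and a round collar, upright in its own block. Origin: underside of the collar, 115 mm below the handle's end.
- brush: Bystander: dusting brush 200 mm long, lying flat on the table near the robot's right; origin mid underside.
- tin: Bystander: upright closed steel tin, 72 mm across, 90 mm high, between the robot and the easel; origin mid underside.
There are look-alikes about, which are no part of the job. Leave any orange or purple look-alike of the gauge alone.

How it is judged (in metres and radians):
On the way:
1. the gauge is fully home in the slot while still held in the fingers (z of gauge in the frame of board below 0.003 m and x of gauge in the frame of board between -0.012 and 0.012 m and y of gauge in the frame of board between -0.022 and 0.022 m and angle between the z axis of gauge and the z axis of board, either way round below 0.08 rad and contact force between the fingers and gauge above 1 N), for 0.2 s.
At the end, for the whole second after the job is handed in: The gauge stands in the slab's slot, released and at rest, its blade in to the full 50 mm: crossbar within 3 mm of the stone's face and gauge square to the face within 0.08 rad (about 4.5 degrees), within 12 mm along and 22 mm across of the easel frame's origin (z of gauge in the frame of board below 0.003 m and x of gauge in the frame of board between -0.012 and 0.012 m and y of gauge in the frame of board between -0.022 and 0.022 m and angle between the z axis of gauge and the z axis of board, either way round below 0.08 rad and linear speed of gauge below 0.02 m/s and contact force between the fingers and gauge below 0.1 N); the robot touches nothing.
It fails at once if the chisel is pushed or carried more than 25 mm from its place (distance of chisel from where it was at the start of the episode above 0.025 m).
It fails at once if the brush is pushed or carried more than 25 mm from its place (distance of brush from where it was at the start of the episode above 0.025 m).
It fails at once if the tin is pushed or carried more than 25 mm from its place (distance of tin from where it was at the start of the episode above 0.025 m).
It also fails if it takes over 61 s, if anything falls off the work surface, if the arm or the gripper's body presses on something with over 40 N, if the wrist force passes 120 N, or if a joint passes its speed limit or range.

ROBOT

A 6-joint arm with a two-finger parallel gripper is mounted at the origin on the work surface. World frame = base frame: x ahead of the robot, y to its left, z up, the work surface at z = 0. Lengths are in mm, angles in rad, forces in N, time in s.
With the tool pointing down it reaches from about 350 to 975 mm from the base axis. Payload 7.1 kg.
Tool frame: the origin (TCP) lies at the very end of the fingers, on their centre line; the grasp point (between the pads) lies 19 mm behind it; z points along the fingers, y is the line along which they close (so a half turn about z gives the same grasp; the last joint's range is limited). The gripper opens to 88 mm and grips with 3 to 60 N. Pads are 20 mm wide; open, the fingers measure 115 mm over their backs; the gripper's body (75 mm by 178 mm) begins 61 mm behind the grasp point.
Start: joints at [-1.251, 0.423, 1.63, -0, 1.089, -0.019], TCP at [207.739, -589.448, 222.675] pointing down, gripper open.
Joint ranges: [-3, 3], [-0.9, 2.11], [0.09, 2.58], [-1.31, 4.45], [0.11, 2.69], [-2.54, 2.54]. Speed limits (rad/s): [2.39, 2.39, 3.01, 3.14, 3.14, 3.14].

INTERFACE

Orientations are given as a rotation vector (axis times angle).
In Python, from workcell import ctrl, optics gives the robot as it stands.
- The arm moves only by the shell command python3 -m jog 'ROWS'. ROWS is JSON, a list of rows, each a list of 7 numbers: the shift along the tool's x, y, z in units of 40 mm (1.0 is 40 mm), then the turn, a rotation vector about the tool's x, y, z in units of 6 degrees (1.0 is 6 degrees), then the opening, from 0 (shut) to 1 (fully open). A call has 1 to 20 rows; each row shifts and turns the commanded pose from where the row before left it, along the tool's axes as they then stand; what a row does not reach is not made up. A row lasts 1/10 s, in which the tool goes at most 50 mm and 8.59 degrees, less where a joint would pass 70% of its speed; a pose out of reach is approached as far as the arm can. A call is refused whole if a number of a shift passes 1 or a number of a turn 1, either way. A call with a gripper value outside its range is refused whole. The fingers move at their own pace and stop on an object; the grip force is fixed at half the most. Time passes only in rows, so rows that do not move let the fingers close. It gives the time, the measured TCP pose, the force, the opening and the grip force at its end, in the units of the state.
- ctrl.get_obs(): the state, without advancing time (a new reading comes with each control period).
- optics.get_image(name): name is "scene" or "top" or "wrist"; returns the picture (400x640x3 uint8, red, green, blue); there is no depth.
- optics.camera_model(name): a dict with "fov_y" (degrees; the focal length in pixels is half the picture's height over the tangent of half this angle, whatever the lens; pixels are square), "cx", "cy" (the principal point, pixels), "view" (4x4, takes a point from world to camera coordinates); the wrist camera has in their place "hand_eye" (4x4, takes a point from camera to tool coordinates, whose origin is the TCP and whose axes are the flange's). Camera axes: x right, y up, looking along -z (the intrinsics and any distortion apply to the point x, -y, -z); pixel columns grow to the right and rows downward; lengths in mm; the calibration is good to about 2 mm. A picture is of the moment at which its call begins: read the wrist's pose just before it. camera_model takes no time and is no camera call.
- ctrl.close_job(): hands the job in; it is judged then, once.
Trained networks look in the newest picture that a camera, given by its name, has taken for a name from the list of things; names that differ only in an ending like _2 or _b are one class to them, and where a whole thing is asked for, a point or a joint stands for the part that bears it (a point fixed in the world has none). Each returns a list of dicts, best first, with "conf" (0 to 1); they miss things now and then, are a little off and sometimes report something else, mostly with a low value. They report only what shows in the picture. A call takes as long as a camera call. They do not tell look-alikes from the thing itself.
- optics.masks_of(target, camera): "pixels" (400x640 bool, what is visible of it) and "extent" ([centre column, centre row, width, height] in pixels, round what is visible of it).
The state is a dict: "t": time; "qpos": joint angles; "qvel": joint speeds; "joint_torque": joint torques, N m; "ee_pos": TCP position; "orientation": TCP orientation; "ft_force": force on the tool from outside, world axes, zero at the start; "moment": the same for the moment, N m; "width": finger opening in mm; "grasp_force": force on a finger pad.
Only numpy, scipy, OpenCV 4.12 (cv2) and the standard library are available. Lean on these libraries where they do the work, as an engineer would, in place of code of your own. Each camera call takes 0.05 s, during which the arm holds its last target. There are 200 camera calls.

## Working session

There is one attempt and no reset: what is moved stays moved. The work goes in short steps, Python scripts to look and compute and a shell command to move; the robot and the scene stay as the last step left them, time stands still between calls to the robot, and variables do not carry over. Pictures are saved under pics/ and viewed, at most 10 in all, crops included, and the job is handed in when it is done.

```bash
ls; mkdir -p pics
python3 - <<'E'
from workcell import ctrl, optics
import cv2,numpy as np
np.set_printoptions(precision=4,suppress=True)
print(ctrl.get_obs())
for n in("scene","top","wrist"):
    im=optics.get_image(n); cv2.imwrite(f"pics/{n}0.png",im[:,:,::-1]); print(n,optics.camera_model(n))
    for t in("gauge","board","gauge_rack","chisel","tin","brush"):
        for m in optics.masks_of(t,n): print(n,t,m["conf"],m["extent"],m["pixels"].sum())
a=cv2.imread("pics/scene0.png");b=cv2.imread("pics/top0.png")
cv2.imwrite("pics/a.png",cv2.resize(np.vstack([a,b]),(480,600)))
E
```

```text
pics
{'t': 0.0, 'qpos': array([-1.251 ,  0.4238,  1.6307, -0.    ,  1.0886, -0.019 ]), 'qvel': array([-0.0001, -0.0004,  0.0008,  0.0018,  0.0003, -0.0001]), 'joint_torque': array([ -0.0027, -54.4642, -27.3673,   0.0643,   0.0227,  -0.0001]), 'ee_pos': array([ 207.5735, -588.9456,  221.9182]), 'orientation': array([-3.0952, -0.5294,  0.0004]), 'ft_force': array([0.0097, 0.0757, 0.0899]), 'moment': array([-0.0378,  0.0023, -0.0359]), 'grasp_force': 0.0, 'width': 87.35343888279422}
scene {'fov_y': 52.44663186196294, 'cx': 305.87537482234546, 'cy': 195.04450338638992, 'view': array([[   -0.3978,     0.9175,    -0.0027,   214.4976],
       [   -0.6347,    -0.2731,     0.7229,   217.9186],
       [    0.6625,     0.2893,     0.691 , -1385.3983],
       [    0.    ,     0.    ,     0.    ,     1.    ]])}
scene gauge 0.78 [439.2, 227.1, 27.3, 43.4] 652
scene gauge 0.74 [436.4, 261.9, 31.5, 40.4] 533
scene gauge 0.73 [383.7, 246.2, 24.6, 44.1] 773
scene gauge 0.19 [428.6, 281.4, 59.9, 60.9] 1471
scene gauge_rack 0.6 [431.5, 279.5, 60.7, 62.4] 1527
scene chisel 0.61 [186.6, 183.6, 19.9, 39.9]
[... 494 characters left out ...]
.9, 23.7, 18.8] 247
top gauge 0.71 [251.2, 187.8, 25.7, 20.3] 258
top board 0.47 [339.5, 209.5, 103.3, 27.4] 23
top gauge_rack 0.75 [209.0, 183.4, 45.4, 47.8] 916
top chisel 0.56 [454.5, 174.3, 26.0, 20.4] 319
top chisel 0.45 [208.7, 184.6, 43.4, 48.1] 937
top tin 0.93 [270.5, 260.1, 27.3, 28.2] 690
top brush 0.61 [411.3, 260.1, 27.2, 75.9] 868
wrist {'fov_y': 61.59442826235404, 'cx': 321.88772467779467, 'cy': 195.16291112881981, 'hand_eye': array([[  -0.0003,    0.9702,    0.2422,   65.5881],
       [   1.    ,    0.0005,   -0.0007,    0.1688],
       [  -0.0008,    0.2422,   -0.9702, -162.9571],
       [   0.    ,    0.    ,    0.    ,    1.    ]])}
wrist brush 0.4 [4.2, 5.4, 8.4, 10.8] 91
```

Run:
```python
import cv2,numpy as np
a=cv2.imread("pics/scene0.png")[110:350,130:530];b=cv2.imread("pics/top0.png")[120:300,170:490]
cv2.imwrite("pics/a1.png",cv2.resize(a,(800,480),interpolation=2));cv2.imwrite("pics/b1.png",cv2.resize(b,(800,450),interpolation=2))
```

```text
(no output)
```

View pics/a1.png

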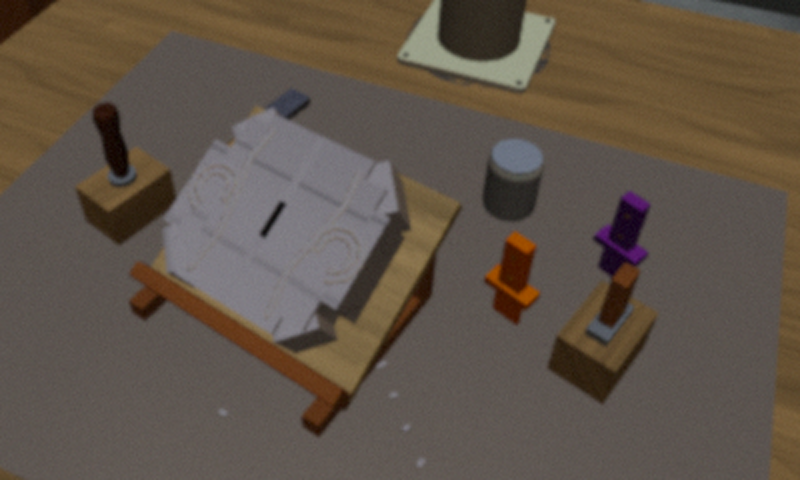

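View pics/b1.png

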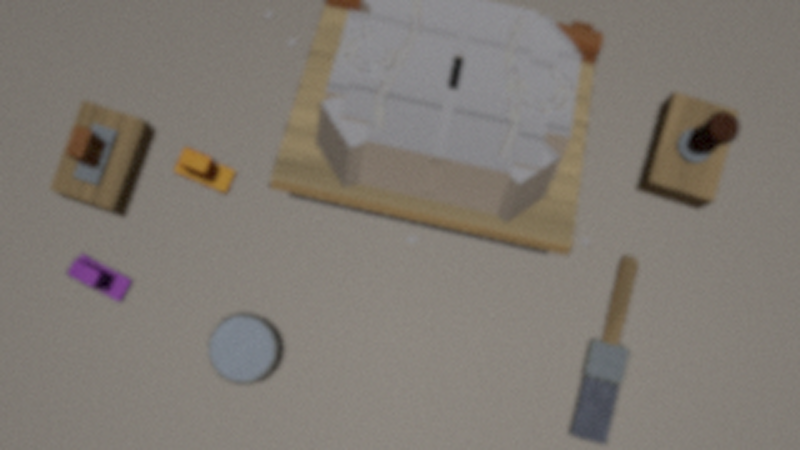

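The left block holds the real gauge (wooden handle, top-camera about (205,178)). Orange and purple look-alikes stand beside it. The slot shows dark at about (352,148) in top and (266,219) in scene.

```bash
cat > h.py <<'E'
from workcell import ctrl, optics
import cv2, numpy as np
from scipy.spatial.transform import Rotation as R
from scipy.optimize import least_squares
np.set_printoptions(precision=3,suppress=True)
def tool():
    o=ctrl.get_obs(); T=np.eye(4); T[:3,:3]=R.from_rotvec(o["orientation"]).as_matrix(); T[:3,3]=o["ee_pos"]; return T
def cam(n,T=None):
    m=optics.camera_model(n)
    V=m["view"] if "view" in m else np.linalg.inv(T@m["hand_eye"])
    f=200/np.tan(np.radians(m["fov_y"]/2)); return V,f,m["cx"],m["cy"]
def proj(c,P):
    V,f,cx,cy=c; p=np.atleast_2d(P)@V[:3,:3].T+V[:3,3]
    return np.c_[cx-f*p[:,0]/p[:,2], cy+f*p[:,1]/p[:,2]]
def ray(c,uv):
    V,f,cx,cy=c; d=V[:3,:3].T@np.array([(uv[0]-cx)/f,-(uv[1]-cy)/f,-1]); return -V[:3,:3].T@V[:3,3], d
def onz(c,uv,z):
    o,d=ray(c,uv); return o+d*(z-o[2])/d[2]
def tri(obs):
    A=0;b=0
    for c,uv in obs:
        o,d=ray(c,uv);d=d/np.linalg.norm(d);M=np.eye(3)-np.outer(d,d);A=A+M;b=b+M@o
    x=np.linalg.solve(A,b); return x,[np.linalg.norm(proj(c,x)[0]-uv) for c,uv in obs]
def steps(Tt,T=None):
    """shift (40 mm units, current tool axes) and rotvec (6 deg units) from the tool to the target pose"""
    T=tool() if T is None else T; D=np.linalg.inv(T)@Tt
    return D[:3,3]/40, np.degrees(R.from_matrix(D[:3,:3]).as_rotvec())/6
E
python3 - <<'E'
from h import *
S,T=cam("scene"),cam("top")
t=lambda x,y:np.array([170+(x+.5)/2.5-.5,120+(y+.5)/2.5-.5]); s=lambda x,y:np.array([130+(x+.5)/2-.5,110+(y+.5)/2-.5])
P={}
for k,a,b in [("slotU",(453,88),(283,203)),("slotD",(459,57),(264,235)),("slot",(456,72),(273,219)),("handletop",(82,138),(627,268)),
  ("tin",(245,347),(516,157)),("chiseltop",(722,127),(106,108)),("orange",(198,158),(519,240)),("purple",(90,266),(634,199))]:
    x,e=tri([(T,t(*a)),(S,s(*b))]); P[k]=x; print(k,x,e)
for a in [(86,102),(152,123),(125,213),(55,190)]: print("rack",onz(T,t(*a),65))
for a in [(75,180),(95,182),(115,130),(93,122)]: print("xbar",onz(T,t(*a),77))
E
```

```text
slotU [601.261 -55.903 155.912] [np.float64(0.014244978815272898), np.float64(0.01572121759761131)]
slotD [636.841 -62.659 136.742] [np.float64(0.11925209971760023), np.float64(0.13549172419203775)]
slot [619.461 -59.458 146.498] [np.float64(0.030145027422267646), np.float64(0.0337678786548123)]
handletop [546.151 305.535 156.485] [np.float64(1.0856435014677661), np.float64(1.3279658748717542)]
tin [348.08  147.891  84.498] [np.float64(0.3848785776220031), np.float64(0.3769475902068057)]
chiseltop [ 562.728 -311.727  178.989] [np.float64(0.4460605251075044), np.float64(0.4453271485060241)]
orange [531.804 194.113 134.368] [np.float64(0.3506953687225607), np.float64(0.4012576888520949)]
purple [423.547 296.598 137.895] [np.float64(1.096775472549746), np.float64(1.2043964898220683)]
rack [600.468 322.505  65.   ]
rack [579.159 252.59   65.   ]
rack [484.155 276.942  65.   ]
rack [507.092 350.48   65.   ]
xbar [516.219 327.291  77.   ]
xbar [514.445 306.643  77.   ]
xbar [569.015 288.35   77.   ]
xbar [577.081 311.456  77.   ]
```

```bash
python3 -m jog '[[0.2,0,-0.8,0,0,0,0.8],[0.4,0,-0.8,0,0,0,0.8],[0.7,-0.4,-0.6,0,0,0,0.8],[0.9,-0.6,-0.2,0,0,0,0.8],[0.95,-0.6,0,0,0,0,0.8],[0.95,-0.6,0,0,0,0,0.8],[0.95,-0.6,0,0,0,0,0.8],[0.95,-0.6,0,0,0,0,0.8],[0.95,-0.6,0,0,0,0,0.8],[0.95,-0.6,0,0,0,0,0.8],[0.95,-0.6,0,0,0,0,0.8],[0.95,-0.6,0,0,0,0,0.8],[0.95,-0.6,0,0,0,0,0.8],[0.95,-0.6,0,0,0,0,0.8],[0.95,-0.6,0,0,0,0,0.8],[0.95,-0.6,0,0,0,0,0.8],[0.8,-0.5,0,0,0,0,0.8],[0.5,-0.3,0,0,0,0,0.8],[0,0,0,0,0,0,0.8],[0,0,0,0,0,0,0.8]]'
python3 - <<'E'
from h import *
T=tool(); im=optics.get_image("wrist"); cv2.imwrite("pics/w1.png",im[:,:,::-1]); np.save("w1.npy",T); print(T, ctrl.get_obs()["qpos"])
W=cam("wrist",T); print(proj(W,[[619.5,-59.5,146.5],[601,-56,156],[637,-62.7,136.7]]))
E
```

```text
t: 3.05
ee_pos: [649.9, -51.7, 318.3]
orientation: [3.096, 0.531, -0.002]
ft_force: [-0.6, -0.7, 0.2]
width: 70.2
grasp_force: 0.0
[[  0.943   0.333  -0.001 649.929]
 [  0.333  -0.943  -0.    -51.697]
 [ -0.001  -0.     -1.    318.273]
 [  0.      0.      0.      1.   ]] [-0.098  0.376  1.473 -0.     1.293  1.134]
[[318.841 207.456]
 [309.544 225.355]
 [327.268 190.803]]
```

View pics/w1.png

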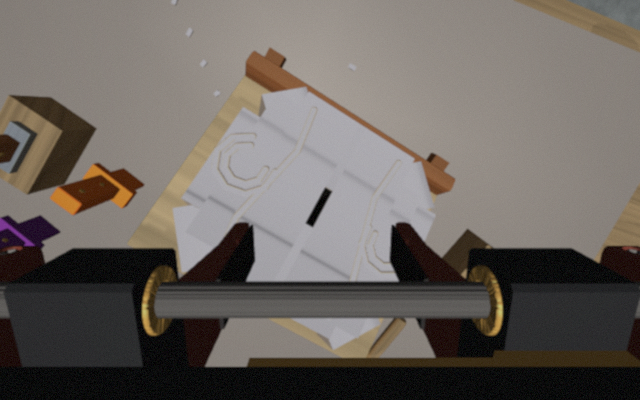

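The slot is at about (319,207) in the wrist view, agreeing with the triangulated point to within a pixel. Next I fit its rectangle and head for the gauge.

```bash
cat > slot.py <<'E'
from h import *
def dark(n,box):
    im=cv2.imread(n); x0,y0,x1,y1=box; g=cv2.resize(cv2.cvtColor(im[y0:y1,x0:x1],6),None,fx=8,fy=8,interpolation=2)
    m=(g<100).astype(np.uint8); nl,lab,st,_=cv2.connectedComponentsWithStats(m); k=1+np.argmax(st[1:,4])
    c=cv2.findContours((lab==k).astype(np.uint8),0,1)[0][0]; r=cv2.boxPoints(cv2.minAreaRect(c)); return (r+.5)/8-.5+[x0,y0]
if __name__=="__main__":
    W=cam("wrist",np.load("w1.npy")); Tc=cam("top"); Sc=cam("scene")
    Q=dark("pics/w1.png",(290,170,350,240)); Qt=dark("pics/top0.png",(342,136,362,162)); Qs=dark("pics/scene0.png",(255,205,280,235))
    print(Q,Qt,Qs)
    def pts(p):
        Rb=R.from_euler("ZY",[p[3],np.radians(28)]).as_matrix()
        return p[:3]+np.array([[a,b,0] for a in(-22,22) for b in(-4.5,4.5)])@Rb.T
    def match(u,q): return np.array([u[k]-q[np.argmin(np.linalg.norm(q-u[k],axis=1))] for k in range(4)]).ravel()
    def f(p,which): return np.concatenate([match(proj(c,pts(p)),q)*w for c,q,w in which])
    p0=[619.5,-59.5,146.5,-.187]
    for nm,wh in [("all",[(W,Q,1),(Tc,Qt,1),(Sc,Qs,1)]),("wrist",[(W,Q,1)])]:
        s=least_squares(f,p0,args=(wh,),x_scale=[1,1,1,.01],loss="soft_l1"); print(nm,s.x,s.fun)
    for t in [(W,Q),(Tc,Qt),(Sc,Qs)]: print(t[1].mean(0))
    print("tri",tri([(W,Q.mean(0)),(Tc,Qt.mean(0)),(Sc,Qs.mean(0))]))
E
python3 slot.py
python3 - <<'E'
from h import *
def G(p,yaw,h):
    X=np.array([-np.sin(yaw+0),0,0]); y=np.array([-np.sin(yaw),np.cos(yaw),0]);z=np.array([0,0,-1.]);x=np.cross(y,z)
    T=np.eye(4);T[:3,:3]=np.c_[x,y,z];T[:3,3]=p+np.array([0,0,h]);return T
print(steps(G(np.array([544,307,0]),np.radians(-16.3),240)))
E
```

```text
[[305.134 222.841]
 [324.5   186.875]
 [331.738 190.772]
 [312.372 226.739]] [[348.491 154.528]
 [351.163 141.834]
 [355.113 142.665]
 [352.441 155.359]] [[258.266 226.987]
 [269.53  208.964]
 [273.429 211.401]
 [262.165 229.423]]
all [620.236 -59.05  146.572  -0.206] [ 0.144  0.595 -0.211  0.149  0.162  0.227  0.127 -0.19  -0.06  -0.132
  0.276 -0.096 -0.014 -0.627  0.396 -0.571  0.428  1.225 -0.28   0.478
  1.114  0.223  0.393 -0.435]
wrist [619.372 -59.252 142.79   -0.205] [ 0.179  0.181 -0.097 -0.207 -0.059  0.194 -0.023 -0.166]
[318.436 206.807]
[351.802 148.596]
[265.848 219.194]
tri (array([619.734, -59.254, 146.61 ]), [np.float64(0.4730816816606641), np.float64(0.33580817588114603), np.float64(0.47752995220650746)])
(array([ 0.496, -9.35 ,  1.961]), array([ -0.009,   0.003, -24.048]))
```

```bash
python3 -m jog '[[0,-0.5,0,0,0,0,0.8],[0,-1,0,0,0,0,0.8],[0.1,-1,0,0,0,0,0.8],[0.2,-1,0,0,0,0,0.8],[0.2,-1,0,0,0,0,0.8],[0,-1,0,0,0,0,0.8],[0,-1,0,0,0,0,0.8],[0,-1,0,0,0,0,0.8],[0,-1,0,0,0,0,0.8],[0,-0.85,0,0,0,-0.5,0.8],[0,0,0.2,0,0,-1,0.8],[0,0,0.2,0,0,-1,0.8],[0,0,0.2,0,0,-1,0.8],[0,0,0.2,0,0,-1,0.8],[0,0,0.2,0,0,-1,0.8],[0,0,0,0,0,-1,0.8],[0,0,0,0,0,-1,0.8],[0,0,0,0,0,-1,0.8],[0,0,0,0,0,-1,0.8],[0,0,0,0,0,-1,0.8]]' && python3 -m jog '[[0,0,0,0,0,-1,0.8],[0,0,0,0,0,-1,0.8],[0,0,0,0,0,-1,0.8],[0,0,0,0,0,-1,0.8],[0,0,0,0,0,-1,0.8],[0,0,0,0,0,-1,0.8],[0,0,0,0,0,-1,0.8],[0,0,0,0,0,-1,0.8],[0,0,0,0,0,-1,0.8],[0,0,0,0,0,-1,0.8],[0,0,0,0,0,-1,0.8],[0,0,0,0,0,-1,0.8],[0,0,0,0,0,-1,0.8],[0,0,0,0,0,-0.5,0.8],[0,0,0,0,0,0,0.8],[0,0,0,0,0,0,0.8],[0,0,0,0,0,0,0.8]]'
python3 - <<'E'
from h import *
T=tool(); im=optics.get_image("wrist"); cv2.imwrite("pics/w2.png",im[:,:,::-1]); np.save("w2.npy",T); print(T, ctrl.get_obs()["qpos"])
for m in optics.masks_of("gauge","wrist"): print(m["conf"],m["extent"])
E
```

```text
t: 5.1
ee_pos: [544.0, 306.9, 279.0]
orientation: [-2.36, -2.073, -0.0]
ft_force: [-1.1, 1.1, 0.4]
width: 70.5
grasp_force: 0.0
t: 6.8
ee_pos: [544.5, 307.4, 278.9]
orientation: [0.456, 3.108, 0.0]
ft_force: [-0.4, -0.8, 0.1]
width: 70.3
grasp_force: 0.0
[[ -0.958   0.287   0.    544.53 ]
 [  0.287   0.958   0.    307.361]
 [ -0.      0.     -1.    278.889]
 [  0.      0.      0.      1.   ]] [ 0.495  0.367  1.578  0.     1.196 -0.785]
0.98 [324.1, 178.2, 23.5, 61.0]
0.85 [224.7, 197.6, 66.9, 37.4]
0.73 [281.3, 59.1, 61.2, 47.2]
```

View pics/w2.png

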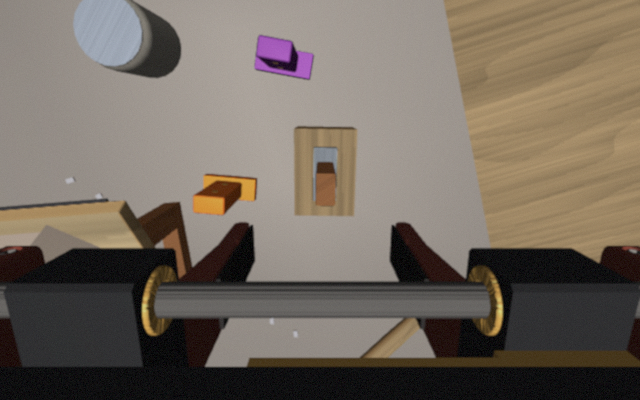

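The gauge handle is at about (325,192) and its block is centred at (325,171), already nearly aligned with the fingers. Computing the offset.

Run:
```python
from h import *
T=np.load("w2.npy");W=cam("wrist",T)
q=np.array([[294.5,127],[355.5,127],[354,216],[295,215.5]]); P=np.array([onz(W,u,65) for u in q]); print("rack",P.mean(0),P[1]-P[0],P[2]-P[3],P[3]-P[0],P[2]-P[1])
d=lambda a:np.degrees(np.arctan2(a[1],a[0])); print(d(P[0]-P[3]),d(P[1]-P[2]),d(P[0]-P[1])-90)
g=cv2.imread("pics/w2.png").astype(int)
for r in (152,156): print("xbar row",r,g[r,304:346].sum(1)//3)
for r in (190,198): print("hand row",r,g[r,306:346,2]-g[r,306:346,0])
print("col325",(g[140:220,325,2]-g[140:220,325,0]))
for h,z,x0,x1 in (("xb",77,-30,30),("ht",150,-15,15)):
    c=np.array([544.5,307.4,z]); X=-T[:3,0];Y=T[:3,1]; hw=13 if h=="xb" else 9
    print(h,proj(W,[c+X*a+Y*b for a in(x0,x1) for b in(-hw,hw)]))
```

```text
rack [547.456 309.413  65.   ] [19.302 64.37   0.   ] [20.501 66.262  0.   ] [ 97.328 -30.68    0.   ] [ 98.527 -28.789   0.   ]
162.50383841380255 163.712033604216 -196.6921271226235
xbar row 152 [129 127 125 126 127 124 126 118 119 131 137 136 137 134 134 135 136 138
 139 132 133 136 138 141 138 141 142 138 137 135 141 144 149 141 127 121
 118 115 121 125 130 126]
xbar row 156 [131 131 127 127 127 129 123 118 122 136 140 140 133 134 135 136 136 136
 137 135 136 137 139 141 140 139 138 136 136 137 139 143 149 137 129 119
 114 114 117 124 124 126]
hand row 190 [ 56  57  56  57  57  52  35   3 -10   9  52  76  79  78  75  76  79  77
  79  81  79  81  80  79  78  81  78  82  72  35  33  49  54  49  50  49
  54  54  56  55]
hand row 198 [58 59 57 56 57 54 37  2 -8 16 59 81 83 79 81 79 78 80 77 80 79 80 82 81
 81 79 83 81 71 44 41 50 52 53 50 50 51 53 55 55]
col325 [ 57  55  55  56  56  54  43   6 -11 -13 -12 -12 -11 -13 -12 -12 -11 -13
 -13 -13 -12  -6  18  37  43  42  47  43  43  43  43  39  46  58  73  79
  79  81  77  77  75  75  73  75  75  78  79  78  78  78  81  80  80  80
  79  78  78  79  80  81  82  80  81  82  74  68  54  56  60  59  59  60
  58  59  56  44  25  16  15  16]
xb [[310.282 145.349]
 [334.341 145.344]
 [310.746 199.062]
 [333.879 199.059]]
ht [[312.144 170.629]
 [332.589 170.626]
 [312.388 203.486]
 [332.343 203.484]]
```

```bash
python3 -m jog '[[-0.04,0.065,0.5,0,0,0,0.75],[0,0,0.8,0,0,0,0.7],[0,0,0.8,0,0,0,0.6],[0,0,0.8,0,0,0,0.6],[0,0,0.7,0,0,0,0.6],[0,0,0.5,0,0,0,0.6],[0,0,0.3,0,0,0,0.6],[0,0,0.22,0,0,0,0.6],[0,0,0,0,0,0,0.6],[0,0,0,0,0,0,0.6]]' && python3 -m jog '[[0,0,0,0,0,0,0.3],[0,0,0,0,0,0,0.2],[0,0,0,0,0,0,0.1],[0,0,0,0,0,0,0],[0,0,0,0,0,0,0],[0,0,0,0,0,0,0],[0,0,0,0,0,0,0],[0,0,0,0,0,0,0]]'; python3 -c "
from h import *
print(tool(),ctrl.get_obs()['moment'])"
```

```text
t: 7.9
ee_pos: [547.6, 309.9, 94.7]
orientation: [0.453, 3.108, 0.001]
ft_force: [-0.9, 0.4, 0.3]
width: 52.7
grasp_force: 0.0
t: 8.7
ee_pos: [547.1, 309.7, 94.1]
orientation: [0.453, 3.109, 0.0]
ft_force: [-1.1, -0.5, 4.0]
width: 17.9
grasp_force: 30.0
[[ -0.958   0.286   0.    547.085]
 [  0.286   0.958   0.    309.654]
 [ -0.      0.     -1.     94.114]
 [  0.      0.      0.      1.   ]] [-0.015  0.023 -0.022]
```

```bash
python3 -m jog '[[0,0,-0.2,0,0,0,0],[0,0,-0.4,0,0,0,0],[0,0,-0.6,0,0,0,0],[0,0,-0.8,0,0,0,0],[0,0,-0.9,0,0,0,0],[0,0,-0.9,0,0,0,0],[0,0,-0.9,0,0,0,0],[0,0,-0.7,0,0,0,0],[0,0,-0.4,0,0,0,0],[0,0,-0.1,0,0,0,0],[0,0,0,0,0,0,0]]'
cat > tgt.py <<'E'
from h import *
def target(h,s=(619.9,-59.15,146.5),yaw=-.205,dy=0,dx=0):
    B=R.from_euler("ZY",[yaw,np.radians(28)]).as_matrix(); T=np.eye(4)
    T[:3,:3]=np.c_[-B[:,0],B[:,1],-B[:,2]]; T[:3,3]=np.array(s)+B@[dx,dy,h+29]; return T
E
python3 - <<'E'
from tgt import *
o=ctrl.get_obs();print(o["width"],o["grasp_force"],o["qpos"],tool()[:3,3]);
print(target(75)); t,r=steps(target(75)); print(t,r)
# after turning in place, remaining shift
T=tool();T2=T.copy();T2[:3,:3]=target(75)[:3,:3];print(steps(target(75),T2))
E
```

```text
t: 9.8
ee_pos: [547.0, 309.5, 330.7]
orientation: [0.453, 3.108, 0.001]
ft_force: [0.2, -0.5, -3.4]
width: 17.5
grasp_force: 30.0
17.533761479145305 29.966402649879456 [ 0.496  0.329  1.514 -0.     1.297 -0.785] [546.982 309.532 330.693]
[[ -0.864   0.204  -0.46  667.703]
 [  0.18    0.979   0.096 -69.089]
 [  0.469   0.     -0.883 238.327]
 [  0.      0.      0.      1.   ]]
[-5.593 -8.212  2.307] [ 0.205  4.672 -0.789]
(array([-5.394, -8.653, -0.253]), array([0., 0., 0.]))
```

```bash
python3 -m jog '[[-0.25,-0.4,0,0,0,0,0],[-0.5,-0.75,0,0,0,0,0],[-0.56,-0.82,0,0,0,0,0],[-0.56,-0.82,0,0,0,0,0],[-0.56,-0.82,0,0,0,0,0],[-0.56,-0.82,0,0,0,0,0],[-0.56,-0.82,0,0,0,0,0],[-0.56,-0.82,0,0,0,0,0],[-0.56,-0.82,0,0,0,0,0],[-0.56,-0.82,0,0,0,0,0],[-0.36,-0.50,0,0,0,0,0],[0,0,0,0.034,0.779,-0.13,0],[0,0,0,0.034,0.779,-0.13,0],[0,0,0,0.034,0.779,-0.13,0],[0,0,0,0.034,0.779,-0.13,0],[0,0,0,0.034,0.779,-0.13,0],[0,0,0,0.034,0.779,-0.13,0],[0,0,0,0,0,0,0],[0,0,0,0,0,0,0],[0,0,0,0,0,0,0]]'
python3 - <<'E'
from tgt import *
print(ctrl.get_obs()["qpos"],ctrl.get_obs()["width"]);print(steps(target(75)))
E
```

```text
t: 11.8
ee_pos: [667.3, -69.3, 329.7]
orientation: [-0.274, -2.64, -0.067]
ft_force: [0.1, -0.2, -3.1]
width: 18.3
grasp_force: 30.0
[-0.136  0.667  1.059  0.034  1.903 -1.497] 18.28158615258566
(array([-1.082,  0.01 ,  2.013]), array([-0.002, -0.   , -0.016]))
```

```bash
python3 -m jog '[[-0.2,0,0.4,0,0,0,0],[-0.3,0,0.6,0,0,0,0],[-0.3,0,0.5,0,0,0,0],[-0.2,0.01,0.35,0,0,-0.016,0],[-0.08,0,0.16,0,0,0,0],[0,0,0,0,0,0,0],[0,0,0,0,0,0,0],[0,0,0,0,0,0,0]]'
python3 - <<'E'
from tgt import *
T=tool();np.save("w3.npy",T);print(steps(target(75)))
for n in("wrist","scene","top"): cv2.imwrite(f"pics/{n}3.png",optics.get_image(n)[:,:,::-1])
w=cv2.imread("pics/wrist3.png")[100:300,200:440];s=cv2.imread("pics/scene3.png")[120:270,200:360];t=cv2.imread("pics/top3.png")[100:220,300:420]
cv2.imwrite("pics/c3.png",np.hstack([cv2.resize(x,(int(x.shape[1]*400/x.shape[0]),400),interpolation=2) for x in(w,s)])[:, :800])
E
```

```text
t: 12.6
ee_pos: [668.5, -68.8, 240.0]
orientation: [-0.271, -2.642, -0.067]
ft_force: [0.3, -0.3, -3.2]
width: 17.8
grasp_force: 30.0
(array([-0.003, -0.011,  0.046]), array([-0.002,  0.011,  0.005]))
```

View pics/c3.png

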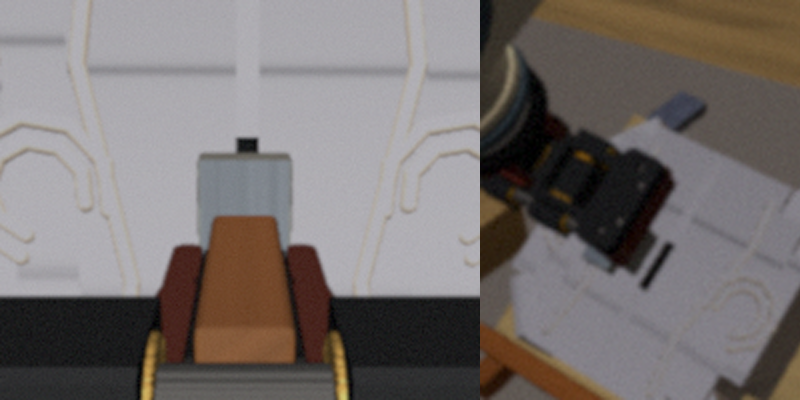

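The slot's upper end (col ≈323.5) shows just past the crossbar (col ≈322.3), so they are nearly in line. Measuring the residual at sub-pixel level.

Run:
```python
from tgt import *
T=np.load("w3.npy");W=cam("wrist",T)
g=cv2.cvtColor(cv2.imread("pics/wrist3.png"),6).astype(float)
r=g[171:174].mean(0); d=210-r[308:340]; print(r[312:336]); b=np.median(r[[310,311,335,336]])
wgt=np.clip(b-40-r[312:336],0,None); cs=(np.arange(312,336)*wgt).sum()/wgt.sum(); 
x=g[184:202].mean(0); print("xbar",x[292:304],x[340:352])
print("slot col",cs)
# project slot near end and crossbar with model
tip=T[:3,3]+T[:3,2]*29
B=T[:3,:3]
print("board pts at y=-1,0,1 along slot upper end:",proj(W,[tip+T[:3,2]*75+B[:,0]*22+B[:,1]*k for k in(-1,0,1)]))
print("xbar top corners",proj(W,[tip-T[:3,2]*12+B[:,0]*30+B[:,1]*k for k in(-13,13)]))
```

```text
[173.    174.    174.333 174.    170.333 149.667  99.     45.     23.667
  25.333  22.     25.667  27.     23.     21.333  17.667  69.333 137.333
 171.    173.333 174.    173.667 173.    173.   ]
xbar [174.611 174.611 173.722 174.778 174.778 169.778 147.056 129.778 130.
 130.944 129.722 129.056] [135.056 135.    134.    132.889 129.111 128.722 152.611 171.222 174.222
 174.222 174.167 174.778]
slot col 323.2480062548867
board pts at y=-1,0,1 along slot upper end: [[321.086 167.974]
 [322.331 167.974]
 [323.576 167.973]]
xbar top corners [[298.64  179.523]
 [346.249 179.498]]
```

```bash
python3 -m jog '[[0,0.022,0,0,0,0,0],[0,0,0.2,0,0,0,0],[0,0,0.2,0,0,0,0],[0,0,0.15,0,0,0,0],[0,0,0.05,0,0,0,0],[0,0,0.03,0,0,0,0],[0,0,0.03,0,0,0,0],[0,0,0.03,0,0,0,0],[0,0,0.02,0,0,0,0],[0,0,0,0,0,0,0],[0,0,0,0,0,0,0]]'; python3 -c "
from tgt import *
print(steps(target(50)),ctrl.get_obs()['moment'])"
```

```text
t: 13.85
ee_pos: [655.1, -65.2, 213.6]
orientation: [-0.271, -2.64, -0.067]
ft_force: [0.4, 0.4, -3.8]
width: 17.8
grasp_force: 30.0
(array([ 0.   , -0.032, -0.074]), array([-0.003, -0.009,  0.004])) [-0.037 -0.616 -0.   ]
```

```bash
python3 -m jog '[[0,0,0.04,0,0,0,0],[0,0,0.04,0,0,0,0],[0,0,0.04,0,0,0,0],[0,0,0.04,0,0,0,0],[0,0,0,0,0,0,0]]'; python3 -c "
from tgt import *
print(steps(target(0)),ctrl.get_obs()['moment'])"
```

```text
t: 14.35
ee_pos: [651.8, -64.5, 207.6]
orientation: [-0.271, -2.639, -0.068]
ft_force: [-0.9, -0.3, -3.5]
width: 17.9
grasp_force: 30.0
(array([-0.005, -0.031,  1.003]), array([-0.004, -0.016,  0.004])) [-0.041 -0.606 -0.016]
```

```bash
python3 -m jog '[[0,0,0.05,0,0,0,0],[0,0,0.08,0,0,0,0],[0,0,0.1,0,0,0,0],[0,0,0.1,0,0,0,0],[0,0,0.1,0,0,0,0],[0,0,0.1,0,0,0,0],[0,0,0.1,0,0,0,0],[0,0,0.1,0,0,0,0],[0,0,0.07,0,0,0,0],[0,0,0.04,0,0,0,0],[0,0,0,0,0,0,0]]'; python3 -c "
from tgt import *
print(steps(target(0)),ctrl.get_obs()['moment'])"
```

```text
t: 15.45
ee_pos: [636.5, -61.3, 178.1]
orientation: [-0.271, -2.639, -0.068]
ft_force: [0.3, 0.9, -2.2]
width: 17.9
grasp_force: 30.0
(array([-0.003, -0.032,  0.168]), array([-0.004, -0.013,  0.004])) [-0.058 -0.643 -0.021]
```

```bash
python3 -m jog '[[0,0,0.03,0,0,0,0],[0,0,0.03,0,0,0,0],[0,0,0.03,0,0,0,0],[0,0,0.03,0,0,0,0],[0,0,0.02,0,0,0,0],[0,0,0,0,0,0,0]]';  python3 -m jog '[[0,0,0.02,0,0,0,0],[0,0,0.02,0,0,0,0],[0,0,0,0,0,0,0]]'; python3 -c "
from tgt import *
print(steps(target(0)),ctrl.get_obs()['moment'])"
```

```text
t: 16.05
ee_pos: [635.4, -61.1, 175.7]
orientation: [-0.271, -2.643, -0.068]
ft_force: [3.4, -0.9, 9.2]
width: 17.7
grasp_force: 30.0
t: 16.35
ee_pos: [635.4, -61.1, 175.7]
orientation: [-0.271, -2.645, -0.068]
ft_force: [5.9, -2.4, 14.9]
width: 18.3
grasp_force: 30.0
(array([ 0.   , -0.031,  0.103]), array([0.001, 0.039, 0.004])) [0.129 0.625 0.092]
```

Run:
```python
from tgt import *
for n in("wrist","scene"): cv2.imwrite(f"pics/{n}4.png",optics.get_image(n)[:,:,::-1])
w=cv2.imread("pics/wrist4.png")[130:230,260:380];s=cv2.imread("pics/scene4.png")[170:250,220:316]
cv2.imwrite("pics/c4.png",np.hstack([cv2.resize(x,(400,333),interpolation=2) for x in(w,s)]))
```

```text
(no output)
```

View pics/c4.png

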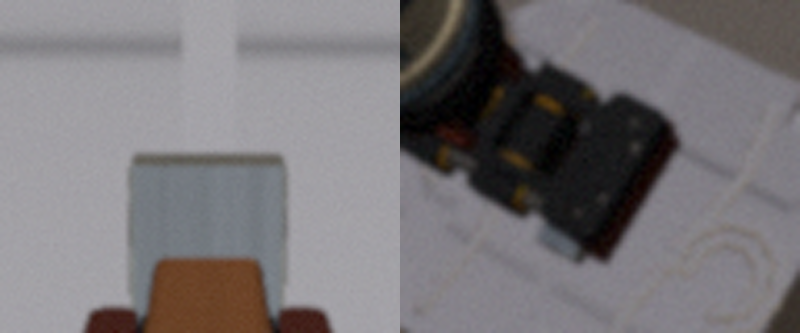

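The crossbar looks on or close to the face, but contact came about 4 mm earlier than I computed. I'll press a little harder and shake it slightly to see whether it goes deeper.

```bash
python3 -m jog '[[0,0,0.02,0,0,0,0],[0,0.02,0,0,0,0,0],[0,0,0,0,0,0,0]]'; python3 -m jog '[[0,-0.02,0,0,0,0,0],[0,-0.02,0,0,0,0,0],[0,0,0,0,0,0,0]]';python3 -m jog '[[0,0.02,0,0,0.15,0,0],[0,0,0,0,0.15,0,0],[0,0,0,0,0,0,0]]'; python3 -m jog '[[0,0,0,0,-0.3,0,0],[0,0,0,0,-0.3,0,0],[0,0,0,0,0,0,0]]';python3 -c "
from tgt import *
print(steps(target(0)),ctrl.get_obs()['moment'])
g=[cv2.cvtColor(cv2.imread(f'pics/wrist{k}.png'),6)[:,305:340].mean(1)[170:215] for k in (3,4)]
print(g[0]);print(g[1])"
```

```text
t: 16.75
ee_pos: [635.5, -61.0, 175.6]
orientation: [-0.272, -2.646, -0.066]
ft_force: [4.6, -4.8, 17.7]
width: 17.7
grasp_force: 30.0
t: 17.05
ee_pos: [635.5, -61.1, 175.6]
orientation: [-0.272, -2.646, -0.069]
ft_force: [7.3, -0.2, 17.7]
width: 17.7
grasp_force: 30.0
t: 17.35
ee_pos: [636.4, -61.3, 175.8]
orientation: [-0.269, -2.617, -0.071]
ft_force: [6.3, -1.8, 18.6]
width: 17.6
grasp_force: 30.0
t: 17.65
ee_pos: [635.9, -61.1, 175.6]
orientation: [-0.275, -2.68, -0.063]
ft_force: [8.2, -2.7, 14.2]
width: 17.8
grasp_force: 30.0
(array([ 0.018, -0.033,  0.105]), array([0.001, 0.38 , 0.006])) [0.023 0.024 0.026]
[127.943 127.829 128.771 128.771 128.4   126.114 117.714 104.257 102.143
 110.857 122.057 129.371 130.457 130.057 130.2   129.857 130.371 130.543
 129.714 130.429 129.943 130.371 130.343 130.6   130.743 130.143 130.543
 130.629 130.343 130.171 130.457 130.429 130.486 130.286 130.629 131.086
 129.429 118.4    95.686  85.743  83.629  82.914  82.286  82.457  81.657]
[161.171 161.457 161.714 161.743 160.514 147.829 119.657  97.286  94.143
 104.6   116.743 121.143 121.6   121.029 121.629 121.029 120.714 121.286
 121.486 120.886 121.4   120.686 121.514 120.943 121.286 121.686 121.686
 121.086 121.514 121.029 121.371 121.6   121.771 121.914 121.429 121.6
 117.343 104.657  86.714  79.029  77.514  76.971  75.771  76.     75.657]
```

```bash
python3 -m jog '[[0,0,-0.02,0,0.15,0,0],[0,0,-0.03,0,0.15,0,0],[0,0,0,0,0,0,0]]'; python3 -c "
from h import *
T=tool();np.save('w5.npy',T);cv2.imwrite('pics/wrist5.png',optics.get_image('wrist')[:,:,::-1])"
python3 -m jog '[[0,0,0,0,0,0,0.3],[0,0,0,0,0,0,0.35],[0,0,0,0,0,0,0.35],[0,0,0,0,0,0,0.35],[0,0,0,0,0,0,0.35]]'
python3 -c "
from tgt import *
T=tool();np.save('w6.npy',T);cv2.imwrite('pics/wrist6.png',optics.get_image('wrist')[:,:,::-1])
print(steps(target(0)),steps(T,np.load('w5.npy')))
for k in (5,6):
  g=cv2.cvtColor(cv2.imread(f'pics/wrist{k}.png'),6).astype(float);v=g[:,312:334].mean(1)[170:215]; print(v[3:14],v[33:42]); h=g[184:200].mean(0);print(h[292:304],h[340:352])
cv2.imwrite('pics/c6.png',np.hstack([cv2.resize(cv2.imread(f'pics/wrist{k}.png')[150:250,260:380],(396,330),interpolation=2) for k in (5,6)]))
"
```

```text
t: 17.95
ee_pos: [636.6, -61.3, 175.1]
orientation: [-0.272, -2.646, -0.067]
ft_force: [5.9, -2.0, 6.3]
width: 18.2
grasp_force: 30.0
t: 18.5
ee_pos: [633.5, -60.7, 172.7]
orientation: [-0.271, -2.639, -0.068]
ft_force: [-0.2, -0.6, -0.5]
width: 31.0
grasp_force: 0.0
(array([-0.005, -0.032,  0.017]), array([-0.004, -0.015,  0.004])) (array([ 0.042, -0.001,  0.087]), array([ 0.005,  0.07 , -0.   ]))
[144.409 112.591  95.818  96.818 105.455 116.5   121.682 122.045 121.864
 121.591 121.5  ] [122.773 120.455 108.682  85.045  76.682  76.545  77.409  77.045  76.864]
[161.062 161.    161.    161.    161.625 157.188 137.625 121.625 121.25
 122.125 120.25  120.375] [125.438 125.312 125.375 124.438 120.    120.375 142.312 158.625 161.375
 160.875 161.312 161.375]
[165.955 166.636 166.136 166.5   157.5   133.182 102.682  95.455 101.364
 112.409 124.182] [125.318 125.818 125.818 125.091 124.955 125.5   120.364 104.091  83.909]
[164.812 165.312 164.688 165.438 164.625 161.5   145.188 129.438 125.062
 124.625 124.    123.312] [128.125 129.25  128.375 127.188 126.562 129.5   143.875 158.875 163.938
 165.5   165.75  165.438]
```

View pics/c6.png

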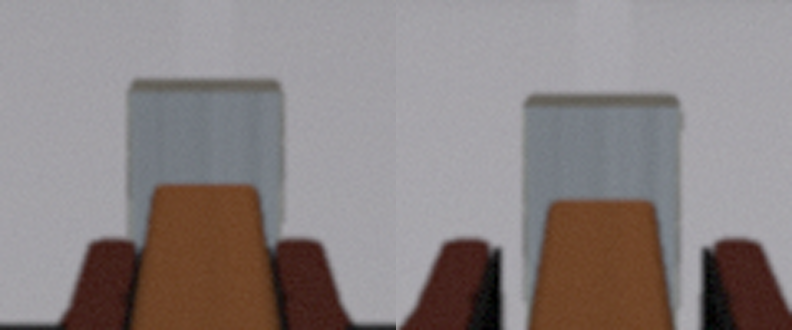

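```bash
python3 -c "
from tgt import *
T5,T6=np.load('w5.npy'),np.load('w6.npy')
for dz in (0,2,4):
  tip=T5[:3,3]+T5[:3,2]*(29)
  P=[tip-T5[:3,2]*12+T5[:3,0]*30, tip+T5[:3,0]*30, tip-T5[:3,2]*85+T5[:3,0]*15]
  P6=[p+T5[:3,2]*dz for p in P]
  print(dz,proj(cam('wrist',T5),P)[:,1],proj(cam('wrist',T6),P6)[:,1])
"
```

```text
0 [179.514 175.448 263.629] [183.947 179.704 271.442]
2 [179.514 175.448 263.629] [183.202 179.046 268.781]
4 [179.514 175.448 263.629] [182.473 178.402 266.209]
```

The gauge stayed put when released: the image shift matches no motion, and a 2 mm drop would have shown. To be sure it is home, I'll touch the face beside it with closed fingertips and compare heights.

```bash
python3 -m jog '[[0,0,0,0,0,0,0.45],[0,0,-0.3,0,0,0,0.45],[0,0,-0.5,0,0,0,0.45],[0,0,-0.6,0,0,0,0.45],[0,0,-0.5,0,0,0,0.45],[0.5,0,0,0,0,0,0.1],[0.7,0,0,0,0,0,0],[0.5,0,0,0,0,0,0],[0.2,0,0.3,0,0,0,0],[0,0,0.6,0,0,0,0],[0,0,0.6,0,0,0,0],[0,0,0.4,0,0,0,0],[0,0,0.15,0,0,0,0],[0,0,0,0,0,0,0]]'; python3 -m jog '[[0,0,0.1,0,0,0,0],[0,0,0.08,0,0,0,0],[0,0,0.05,0,0,0,0],[0,0,0,0,0,0,0]]'; python3 -c "
from tgt import *
print(steps(target(-29)),ctrl.get_obs()['ft_force'])"
```

```text
t: 19.95
ee_pos: [565.4, -46.6, 203.6]
orientation: [-0.271, -2.639, -0.067]
ft_force: [0.1, 0.2, 1.0]
width: 0.4
grasp_force: 0.0
t: 20.35
ee_pos: [561.1, -45.7, 195.3]
orientation: [-0.271, -2.64, -0.068]
ft_force: [-0.2, 0.0, 0.3]
width: 0.6
grasp_force: 0.0
(array([-1.904, -0.031,  0.367]), array([-0.003, -0.011,  0.004])) [-0.226  0.029  0.336]
```

```bash
python3 -m jog '[[0,0,0.08,0,0,0,0],[0,0,0.08,0,0,0,0],[0,0,0.05,0,0,0,0],[0,0,0,0,0,0,0],[0,0,0,0,0,0,0]]'; for i in 1; do python3 -m jog '[[0,0,0.03,0,0,0,0],[0,0,0.03,0,0,0,0],[0,0,0,0,0,0,0]]'; python3 -c "
from tgt import *
print(steps(target(-29)))"; done; python3 -m jog '[[0,0,0.03,0,0,0,0],[0,0,0.03,0,0,0,0],[0,0,0,0,0,0,0]]'; python3 -c "
from tgt import *
print(steps(target(-29)))"
```

```text
t: 20.85
ee_pos: [557.3, -44.9, 187.9]
orientation: [-0.271, -2.64, -0.068]
ft_force: [0.6, 0.6, 0.7]
width: 0.3
grasp_force: 0.0
t: 21.15
ee_pos: [556.4, -44.7, 186.1]
orientation: [-0.271, -2.64, -0.067]
ft_force: [0.9, 0.0, 2.7]
width: 0.3
grasp_force: 1.2
(array([-1.901, -0.032,  0.109]), array([-0.003, -0.004,  0.004]))
t: 21.45
ee_pos: [556.4, -44.7, 186.0]
orientation: [-0.271, -2.643, -0.067]
ft_force: [1.8, -0.6, 13.8]
width: 0.5
grasp_force: 6.8
(array([-1.9  , -0.032,  0.111]), array([-0.001,  0.02 ,  0.005]))
```

The fingertips meet the face at the same height (within 0.3 mm) as the crossbar's stop, so the gauge is home and my camera estimate was about 4 mm low. Retreating now, then a final look.

```bash
python3 -m jog '[[0,0,-0.2,0,0,0,0],[0,0,-0.6,0,0,0,0],[0,0,-0.8,0,0,0,0],[0,0,-0.8,0,0,0,0],[0,0,-0.5,0,0,0,0],[0.4,0,-0.3,0,0,0,0],[0.2,0,0,0,0,0,0],[0,0,0,0,0,0,0],[0,0,0,0,0,0,0]]'
python3 - <<'E'
from h import *
for n in("wrist","scene"): cv2.imwrite(f"pics/{n}7.png",optics.get_image(n)[:,:,::-1])
w=cv2.imread("pics/wrist7.png")[:260];s=cv2.imread("pics/scene7.png")[130:270,180:370]
cv2.imwrite("pics/c7.png",np.hstack([cv2.resize(w,(400,300)),cv2.resize(s,(400,300),interpolation=2)]))
E
```

```text
t: 22.35
ee_pos: [592.2, -52.1, 307.2]
orientation: [-0.271, -2.638, -0.067]
ft_force: [-0.2, -0.1, -0.2]
width: 0.2
grasp_force: 0.0
```

View pics/c7.png

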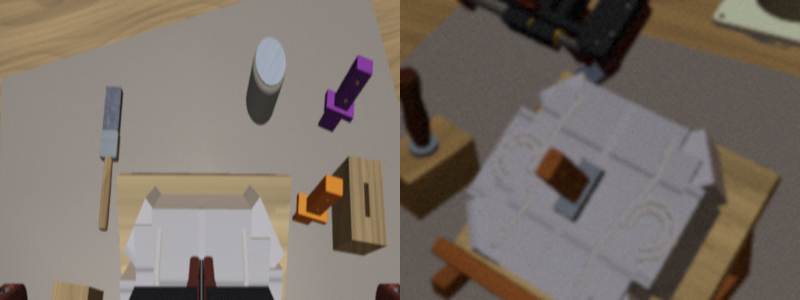

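The gauge stands in the slab with its crossbar flat on the stone (right panel, about (575,190)). The block is empty, and the chisel, brush, tin and look-alikes are in place.

```bash
python3 -c "
from workcell import ctrl
print(ctrl.close_job())"
```

```text
the job is handed in; nothing more can be done
None
```

The gauge was pushed home in the slot while held, then released and left standing with its crossbar flat on the stone. The chisel, brush and tin were left alone, and the job is handed in; no verdict came back.

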